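# Load the dropper bottle and hang the caddy on its hook

## Task

Lift the dropper bottle out of its well in the white bottle tray and stand it upright in either end bay of the grey carry caddy, letting go of it there while the caddy still stands on the trolley. Then hang the loaded caddy by its steel handle in the bend of the stand's hook, so that it hangs freely, hardly swinging, with the bottle in its bay. Leave the glass dish in the tray, the timer and the gauze packet where they are.

Things in the scene. Friction and masses are not known exactly. Their poses are not given: they have to be found in the camera images.
- caddy: Grey plastic caddy, 150 (x) by 58 (y) mm, loose, 0.35 kg, same both ways round. Origin: centre of underside, z up. An open bay at each x end, 42 by 42 mm inside, walls 40 high, floor 4 mm up; solid block 41 high between. On it a rigid upright stirrup handle of 8 mm steel rod in the y-z plane: two legs 54 mm over the outsides, 38 apart, and a top bar, underside 165, top 173 mm up.
- caddy_handle (a point): Middle of the underside of the handle's top bar, 165 mm above the caddy's underside; axes as the caddy's. The two legs can be gripped together across their 54 mm, 30 to 40 mm below the bar's top, which leaves the middle of the bar free for the hook.
- caddy_bay_a (a point): Centre of the floor of the caddy's bay at its -x end (51 mm from the middle, 4 mm above the underside).
- caddy_bay_b (a point): Centre of the floor of the caddy's bay at its +x end (51 mm from the middle, 4 mm above the underside).
- dropper_bottle: Brown bottle with black dropper bulb, 102 mm tall, 0.07 kg. Origin: centre of underside, z up. Round body 33 mm in diameter up to 70 mm above the underside, then a 24 mm collar and a 13 mm bulb. Starts upright in one outer well of the tray, 22 mm deep in it.
- bottle_tray: White plastic block, fixed, 60 (x) by 150 (y) by 30 mm high. Origin: centre of its underside. Three round wells at y = -46, 0 and +46 mm, 37 mm in diameter, 22 mm deep (floor 8 mm above the trolley top); the bottle stands in one outer well, a glass dish in the other, the middle one is empty.
- hook_stand: Fixed steel stand: round base 110 mm across, 18 high; post 16 mm thick, 256 high. Origin: under the post at the trolley top. An 8 mm rod runs level from the post to the stand's -x (top at 240 mm), dips 25 mm from 80 to 105 mm out into a bend, level from 105 to 125 mm out, then rises to a ball tip 145 mm out, top at 242 mm. A bar comes in over the tip, moving to the stand's +x, and is lowered.
- hook_seat (a point): Middle of the bend, on top of the rod where the handle bar must rest: 115 mm from the post towards the stand's -x, 215 mm above the trolley top; axes as the stand's.
- dappen_dish: Glass dappen dish 33 mm across and 26 mm high in the other outer well of the tray; leave alone. Origin: centre of its underside.
- timer: White timer 62 x 62 x 21 mm lying on the trolley top; leave alone. Origin: centre of its underside.
- gauze_packet: Flat carton 86 x 85 x 19 mm lying on the trolley top; leave alone. Origin: centre of its underside.
There are look-alikes about, which are no part of the job. What is shaped like the dropper_bottle but turquoise or yellow is not meant.

How it is judged:
On the way, in this order (a step that is already met when the one before it is completed fails the run):
1. The bottle stands, let go, in an end bay of the caddy while the caddy stands on the trolley ((distance between dropper_bottle and caddy_bay_a below 0.02 m or distance between dropper_bottle and caddy_bay_b below 0.02 m) and angle between the z axis of dropper_bottle and the z axis of caddy, either way round below 0.4 rad and height (world z) of caddy below 0.01 m and angle between caddy's own z axis and vertical below 0.1 rad and contact force between dropper_bottle and the fingers below 0.05 N), for 0.2 s.
2. The caddy hangs by its handle in the bend of the hook (distance between caddy_handle and hook_seat below 0.03 m and contact force between caddy and hook_stand above 1 N), for 0.2 s.
At the end, for the whole second after the job is handed in: Caddy hangs: handle bar underside middle within 30 mm of the bottom of the bend, its underside over 30 mm above the trolley, tilted under 20 degrees, hardly swinging (0.12 m/s). Bottle in a bay: its underside within 20 mm of the bay floor centre, within 23 degrees of the caddy upright (all of step 2 and (distance between dropper_bottle and caddy_bay_a below 0.02 m or distance between dropper_bottle and caddy_bay_b below 0.02 m) and angle between the z axis of dropper_bottle and the z axis of caddy, either way round below 0.4 rad and height (world z) of caddy above 0.03 m and angle between caddy's own z axis and vertical below 0.35 rad and linear speed of each of caddy, dropper_bottle below 0.12 m/s); the robot touches nothing.
It fails at once if The glass dish is moved more than 30 mm (distance of dappen_dish from where it was at the start of the episode above 0.03 m).
It fails at once if The timer is moved more than 30 mm (distance of timer from where it was at the start of the episode above 0.03 m).
It fails at once if The gauze packet is moved more than 30 mm (distance of gauze_packet from where it was at the start of the episode above 0.03 m).
It also fails if it takes over 72 s, if anything falls off the work surface, if the arm or the gripper's body presses on something with over 40 N, if the wrist force passes 120 N, or if a joint passes its speed limit or range.

## Robot

A 6-joint arm with a two-finger parallel gripper is mounted at the origin on a cart in front of the work surface, level with it; the furniture and walls round the work are solid. World frame = base frame: x ahead of the robot, y to its left, z up, the work surface at z = 0. Lengths are in m, angles in rad, forces in N, time in s.
With the tool pointing down it reaches from about 0.375 to 0.9 m from the base axis. Payload 3.1 kg.
Tool frame: the origin (TCP) lies at the very end of the fingers, on their centre line; the grasp point (between the pads) lies 19 mm behind it (manip.pinch_z is the distance from the TCP to the grasp point, in m); z points along the fingers, y is the direction in which the jaws open and shut (so a half turn about z gives the same grasp; the last joint's range is limited). The gripper opens to 85 mm and grips with 20 to 120 N. Pads are 22 mm wide; open, the fingers measure 114 mm over their backs; the gripper's body (76 mm by 85 mm) begins 54 mm behind the grasp point. The pads swing forward as they close: fully open they stand 13 mm farther back than shut.
Start: joints at [-1.403, 0.527, 1.433, -0, 1.181, -0.178], TCP at [0.212, -0.588, 0.231] pointing down, gripper open.
Joint ranges: [-3.08, 3.08], [-0.75, 2.2], [0.22, 2.44], [-1.43, 4.57], [0, 2.65], [-2.85, 2.85]. Speed limits (rad/s): [2.79, 2.79, 3.14, 3.14, 3.14, 3.14].

## Interface

Orientations are given as a unit quaternion [x, y, z, w].
In Python, from station import manip gives the robot as it stands.
- The arm moves only by the tool drive_tool, never from a script. Its argument "increments" is a list of rows, each a list of 7 numbers: the closure in counts, from 0 (fully open) to 255 (shut), then the shift along the tool's x, y, z in cm, then the turn, a rotation vector about the tool's x, y, z in rad. A call has 1 to 20 rows; each row is the pose to reach, as a shift and turn from the pose commanded when the call began, along the tool's axes at that moment; what a row does not reach only later rows make up. A row lasts 1/10 s, in which the tool goes at most 50 mm and 8.59 degrees, less where a joint would pass 70% of its speed; a pose out of reach is approached as far as the arm can. A call with a gripper value outside its range is refused whole. The fingers move at their own pace and stop on an object; "force" is the grip in N (left out, the last holds). Time passes only in rows, so rows that repeat a pose let the fingers close. It gives the time, the measured TCP pose, the force and the opening at its end, in the units of the state.
- manip.sense(): the state, without advancing time (a new reading comes with each control period).
- manip.snapshot(name): name is "side" or "top"; returns the picture (384x512x3 uint8, red, green, blue); there is no depth.
- manip.camera_model(name): a dict with "mtx" (3x3 intrinsics, pixels), "cam_to_world" (4x4, takes a point from camera to world coordinates). Camera axes: x right, y down, z forward; pixel columns grow to the right and rows downward; lengths in m; the calibration is good to about 2 mm. A picture is of the moment at which its call begins. camera_model takes no time and is no camera call.
- manip.sign_off(): hands the job in, once; it reports no verdict.
The state is a dict: "t": time; "q": joint angles; "qd": joint speeds; "tau": joint torques, N m; "tcp_pos": TCP position; "tool_rot": TCP orientation; "force": force on the tool from outside, world axes, zero at the start; "ft_torque": the same for the moment, N m; "finger_gap": opening from 0.0 (shut) to 1.0 (fully open).
Only numpy, scipy, OpenCV 4.12 (cv2) and the standard library are available. Lean on these libraries where they do the work, as an engineer would, in place of code of your own. Each camera call takes 0.05 s, during which the arm holds its last target. There are 200 camera calls.

## Working session

There is one attempt and no reset: what is moved stays moved. The work goes in short steps, Python scripts to look and compute and a tool call to move; the robot and the scene stay as the last step left them, time stands still between calls to the robot, and variables do not carry over. Pictures are saved under pics/ and viewed, about 8 in all and at most 12, crops included, and the job is handed in when it is done.

Besides the shell and the picture viewer there is one more tool, called after ">>>" as name([rows], argument=value, ...), one row to a line, values as JSON. drive_tool: Moves the arm, as the interface text tells. Its arguments: {"type":"object","properties":{"increments":{"type":"array","items":{"type":"array","items":{"type":"number"}}},"force":{"type":"number"}},"required":["increments"]}

```bash
ls; mkdir -p pics; python3 - <<'E'
from station import manip
import cv2, numpy as np
np.set_printoptions(precision=4,suppress=True)
for n in ("top","side"):
    im=manip.snapshot(n); cv2.imwrite(f"pics/{n}0.png",cv2.resize(im[:,:,::-1],(800,600),interpolation=cv2.INTER_CUBIC)); cv2.imwrite(f"pics/{n}0_raw.png",im[:,:,::-1])
    m=manip.camera_model(n); print(n,m["mtx"],m["cam_to_world"])
print(manip.sense())
E
```

```text
pics
top [[431.8679   0.     255.2854]
 [  0.     431.8679 193.9906]
 [  0.       0.       1.    ]] [[-0.0128 -0.9874  0.158   0.3522]
 [-0.9998  0.0107 -0.0144 -0.0134]
 [ 0.0126 -0.1582 -0.9873  1.2439]
 [ 0.      0.      0.      1.    ]]
side [[476.3387   0.     254.8697]
 [  0.     476.3387 182.9752]
 [  0.       0.       1.    ]] [[-0.9319 -0.1596  0.3258  0.1275]
 [-0.3626  0.4369 -0.8232  0.9435]
 [-0.0109 -0.8852 -0.465   0.6864]
 [ 0.      0.      0.      1.    ]]
{'t': 0.1, 'q': array([-1.4025,  0.5283,  1.4338,  0.    ,  1.1814, -0.1785]), 'qd': array([-0.0006, -0.0039, -0.0046, -0.0021,  0.0005, -0.0001]), 'tau': array([ -0.0007, -44.3304, -17.8587,  -0.0002,   0.0039,  -0.    ]), 'tcp_pos': array([ 0.2123, -0.5871,  0.2304]), 'tool_rot': array([ 0.985 ,  0.1725,  0.    , -0.001 ]), 'force': array([-0.3138,  0.0432, -0.3872]), 'ft_torque': array([0.0144, 0.0305, 0.0185]), 'finger_gap': 0.9987712159061207}
```

View pics/top0.png

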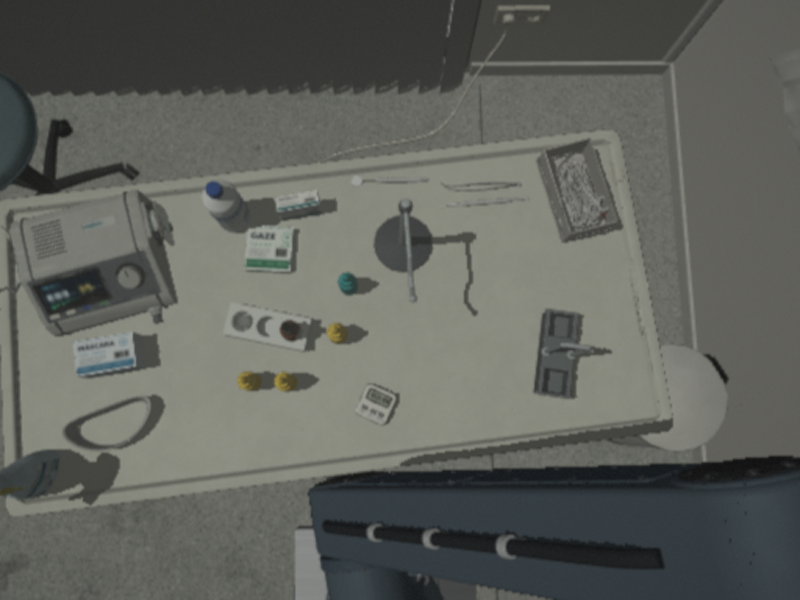

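View pics/side0.png

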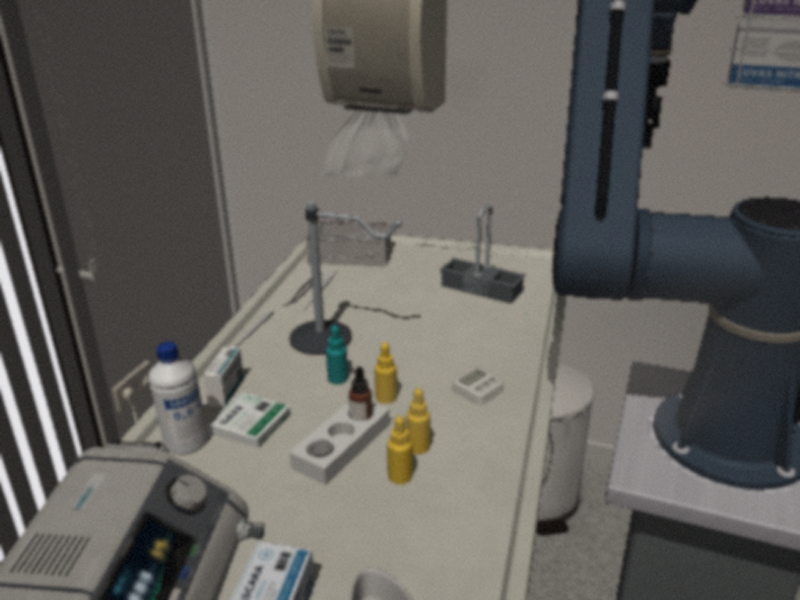

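Top picture (800-scale): brown bottle at (290,329) in the tray's right well, caddy at (557,353), stand base at (403,243) with hook tip at (412,298), gauze (270,249), timer (378,404). Candidates of the bottle shape are brown (290,329), turquoise (347,283), and yellow (337,332), (248,380), (285,381). Only the brown one with a black bulb, standing in the tray, fits. I'll confirm it in a crop and measure.

```bash
cat > h.py <<'E'
from station import manip
import numpy as np, cv2
np.set_printoptions(precision=4,suppress=True)
def ray(n,uv,z):
    m=manip.camera_model(n);T=m["cam_to_world"]
    d=T[:3,:3]@np.linalg.solve(m["mtx"],[uv[0],uv[1],1]);o=T[:3,3]
    return o+d*(z-o[2])/d[2]
def proj(n,P):
    m=manip.camera_model(n);T=m["cam_to_world"]
    p=(np.atleast_2d(P)-T[:3,3])@T[:3,:3]@m["mtx"].T
    return p[:,:2]/p[:,2:]
def crop(im,x0,y0,w,h,s):
    c=cv2.resize(im[y0:y0+h,x0:x0+w],(w*s,h*s),interpolation=cv2.INTER_CUBIC)
    c=cv2.convertScaleAbs(c,alpha=1.5)
    for i in range(0,w,10): cv2.line(c,(i*s,0),(i*s,8 if i%50 else 16),(0,0,255),1); 
    for i in range(0,h,10): cv2.line(c,(0,i*s),(8,i*s),(0,0,255),1)
    cv2.putText(c,f"{x0},{y0}",(20,20),0,.4,(0,0,255),1)
    return c
E
python3 - <<'E'
from h import *
t=cv2.imread("pics/top0_raw.png"); s=cv2.imread("pics/side0_raw.png")
a=np.hstack([crop(t,140,185,80,60,5),crop(t,335,190,80,60,5)])
b=np.hstack([crop(t,230,120,80,80,4)[:300],crop(s,180,230,100,75,4)[:, :400]])
w=min(a.shape[1],b.shape[1]+0)
o=np.zeros((600,800,3),np.uint8);o[:300,:800]=a;o[300:300+b.shape[0],:b.shape[1]]=b[:300]
cv2.imwrite("pics/crop1.png",o)
E
```

```text
(no output)
```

View pics/crop1.png

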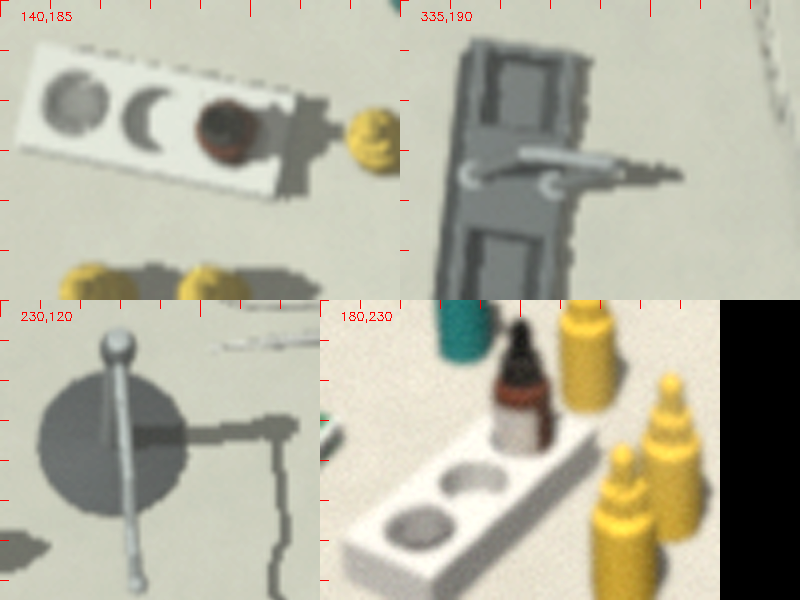

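Crop confirms: brown bottle with black bulb in the tray's right well, raw about (184,211), with the dish in the far left well; turquoise and yellow ones are outside the tray. Now the poses.

```bash
cat > fit.py <<'E'
from h import *
from scipy.optimize import least_squares
def fit(x0,obj,obs):
    obj=np.array(obj,float)
    def res(p):
        c,s=np.cos(p[2]),np.sin(p[2]);R=np.array([[c,-s,0],[s,c,0],[0,0,1]])
        W=obj@R.T+[p[0],p[1],0]
        return np.concatenate([proj(n,w)[0]-o for w,(n,o) in zip(W,obs)])
    r=least_squares(res,x0,loss='soft_l1'); return r.x,r.fun.reshape(-1,2)
E
python3 - <<'E'
from fit import *
def T(px,py,x0,y0,s): return ("top",np.array([x0+(px+.5)/s-.5,y0+(py+.5)/s-.5]))
A=lambda x,y:T(x,y,140,185,5)
C=lambda x,y:T(x-400,y,335,190,5)
S=lambda x,y:T(x,y-300,230,120,4)
F=lambda x,y:T(x,y,0,0,800/512)
D=lambda x,y:("side",T(x-320,y-300,180,230,4)[1])
# tray: image right=-y, up=+x
p,r=fit([.5,.2,0],[[.03,.075,.03],[-.03,.075,.03],[-.03,-.075,.03],[.03,-.075,.03],[-.03,.075,.03],[0,.046,.03],[0,.046,.03],[0,0,.03]],
 [A(40,45),A(18,147),A(277,198),A(297,95),D(432,578),A(75,102),D(420,528),D(477,480)]); print("tray",p,r)
c,s=np.cos(p[2]),np.sin(p[2]);print("well",p[0]+s*.046,p[1]-c*.046)
print("dish well",p[0]-s*.046,p[1]+c*.046)
# bottle: bulb top side pixel/ body
print("bottle top view bulb", ray("top",A(220,124)[1],.108), "body70", ray("top",A(226,131)[1],.078), "side bulb",ray("side",D(521,322)[1],.110))
# caddy: own x along world y roughly (long side along image vertical= world x?) 
p,r=fit([.4,-.25,0],[[.075,.029,.04],[.075,-.029,.04],[-.075,-.029,.04],[-.075,.029,.04],[0,.023,.041],[0,-.023,.041],[0,.025,.173],[0,-.025,.173]],
 [C(472,40),C(582,52),F(575,398),F(535,394),C(470,178),C(553,188),C(522,154),C(615,163)]); print("caddy",p,r)
# stand: own -x toward world -x
p,r=fit([.6,0,0],[[0,0,.018],[0,0,.256],[-.145,0,.236]],[S(113,443),S(118,341),S(137,582)]); print("stand",p,r)
c,s=np.cos(p[2]),np.sin(p[2]);print("seat",p[0]-c*.115,p[1]-s*.115, "from side tip", ray("side",[397*.64,223*.64],.238))
for n,uv in (("gauze",(270,249)),("timer",(378,404)),("yellow",(337,332)),("teal",(347,283))): print(n,ray("top",F(*uv)[1],.02 if n in("gauze","timer") else .08))
E
```

```text
tray [ 0.507   0.2074 -0.2074] [[-0.0256 -0.3012]
 [-0.5805 -0.0789]
 [-0.2747  0.0592]
 [ 0.2887 -0.0896]
 [ 0.1038  0.3155]
 [ 0.524   0.5528]
 [ 0.3936 -0.343 ]
 [-0.6438 -0.0913]]
well 0.49751067501804463 0.16236073923748187
dish well 0.5164534439207634 0.252389465243675
bottle top view bulb [0.4948 0.16   0.108 ] body70 [0.4947 0.1613 0.078 ] side bulb [0.4942 0.1668 0.11  ]
caddy [ 0.4513 -0.3133 -0.1447] [[-0.1213  0.7128]
 [-1.7368  1.0205]
 [-3.4128 -0.3998]
 [ 1.4001 -0.6232]
 [-0.1156 -0.3733]
 [-0.3771 -0.1944]
 [ 0.6248 -0.3171]
 [ 1.9375  0.536 ]]
stand [ 0.6649 -0.0394  0.0639] [[-0.3243 -0.8177]
 [ 0.2036 -0.2131]
 [ 0.0524  1.0062]]
seat 0.5500911601826495 -0.04676698588795431 from side tip [ 0.5191 -0.0443  0.238 ]
gauze [0.6529 0.2072 0.02  ]
timer [0.3658 0.009  0.02  ]
yellow [0.4894 0.078  0.08  ]
teal [0.5757 0.0606 0.08  ]
```

```bash
python3 - <<'E'
from h import *
t=cv2.imread("pics/top0_raw.png"); s=cv2.imread("pics/side0_raw.png")
o=np.zeros((600,800,3),np.uint8)
o[:600,:400]=crop(t,335,190,50,75,8); 
o[:320,400:]=crop(s,270,125,80,70,5)[:320,:400]; o[320:600,400:800]=crop(s,185,125,80,56,5)
cv2.imwrite("pics/crop2.png",o)
E
```

```text
(no output)
```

View pics/crop2.png

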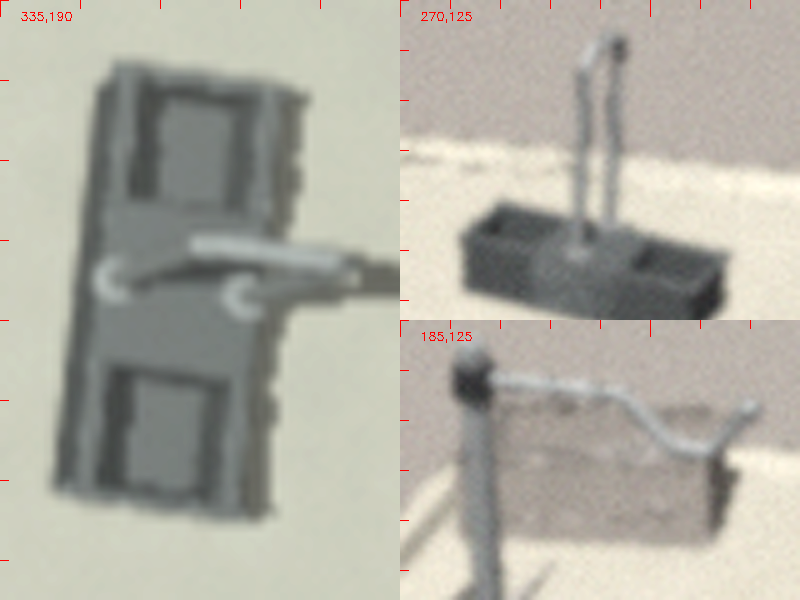

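```bash
python3 - <<'E'
from fit import *
def T(n,px,py,x0,y0,s): return (n,np.array([x0+(px+.5)/s-.5,y0+(py+.5)/s-.5]))
C=lambda x,y:T("top",x,y,335,190,8)
D=lambda x,y:T("side",x-400,y,270,125,5)
H=lambda x,y:T("side",x-400,y-320,185,125,5)
S=lambda x,y:T("top",x,y-300,230,120,4)
pts=[([.075,.029,.04],C(118,62)),([.075,-.029,.04],C(278,80)),([-.075,-.029,.04],C(243,517)),([-.075,.029,.04],C(75,490)),
([0,.023,.041],C(112,282)),([0,-.023,.041],C(238,302)),([0,.023,.173],C(195,242)),([0,-.023,.173],C(345,262)),
([.075,.029,.04],D(462,237)),([.075,-.029,.04],D(497,205)),([-.075,-.029,.04],D(725,258)),([0,.023,.041],D(577,255)),([0,.023,.169],D(585,68)),([0,-.023,.169],D(617,45))]
p,r=fit([.4,-.25,0],[a for a,_ in pts],[b for _,b in pts]);print("caddy",p);print(r)
q=[([0,0,.018],S(113,443)),([0,0,.256],S(118,341)),([-.145,0,.238],S(137,582)),([0,0,.256],H(472,350)),([-.145,0,.238],H(752,405)),([-.115,0,.211],H(690,449)),([-.08,0,.236],H(625,392))]
p,r=fit([.66,-.04,0.06],[a for a,_ in q],[b for _,b in q]);print("stand",p);print(r)
c,s=np.cos(p[2]),np.sin(p[2]);print("seat",p[0]-c*.115,p[1]-s*.115)
E
```

```text
caddy [ 0.4519 -0.3126 -0.1418]
[[-0.7869  0.7844]
 [-0.3987  1.183 ]
 [-0.7289 -0.312 ]
 [-0.52    0.3412]
 [-0.3565 -0.2018]
 [ 0.2351 -0.5708]
 [ 1.1705  0.1347]
 [ 0.7431  0.0219]
 [-0.6862  0.1709]
 [ 0.5898 -0.6806]
 [ 0.1347 -1.129 ]
 [-0.2804  0.7525]
 [-0.1921 -1.7494]
 [-0.2054 -2.398 ]]
stand [ 0.6644 -0.0393  0.0708]
[[-0.3613 -0.6781]
 [ 0.1582 -0.0431]
 [ 0.4593  1.0088]
 [-0.1883 -1.559 ]
 [-0.3977  0.2833]
 [ 0.5032  0.3364]
 [-0.2183  0.8541]]
seat 0.5497273405254015 -0.04745050672293483
```

```bash
cat >> h.py <<'E'
from scipy.spatial.transform import Rotation as R
def plan(goal,yaw=None):
    """shift in tool axes (cm) and turn about tool z to reach a world goal with tool x at angle yaw"""
    s=manip.sense();M=R.from_quat(s["tool_rot"]);X=M.as_matrix()
    a=np.arctan2(X[1,0],X[0,0]);d=M.inv().apply(np.array(goal)-s["tcp_pos"])*100
    print("shift cm",d.round(2),"turn z",0 if yaw is None else round(a-yaw,3),"| yaw",round(a,4),"tilt",X[:,2].round(4),"tcp",s["tcp_pos"],"t",s["t"],"q",s["q"],"F",s["force"],"gap",s["finger_gap"])
E
python3 -c "
from h import *
plan([.416,-.05,.231]);plan([.496,.162,.231]);plan([.496,.162,.15])"
```

```text
shift cm [ 37.41 -43.59   0.04] turn z 0 | yaw 0.3468 tilt [-0.0003  0.0019 -1.    ] tcp [ 0.2123 -0.5871  0.2304] t 0.1 q [-1.4025  0.5283  1.4338  0.      1.1814 -0.1785] F [-0.3138  0.0432 -0.3872] gap 0.9987712159061207
shift cm [ 52.14 -60.81   0.08] turn z 0 | yaw 0.3468 tilt [-0.0003  0.0019 -1.    ] tcp [ 0.2123 -0.5871  0.2304] t 0.1 q [-1.4025  0.5283  1.4338  0.      1.1814 -0.1785] F [-0.3138  0.0432 -0.3872] gap 0.9987712159061207
shift cm [ 52.14 -60.8    8.18] turn z 0 | yaw 0.3468 tilt [-0.0003  0.0019 -1.    ] tcp [ 0.2123 -0.5871  0.2304] t 0.1 q [-1.4025  0.5283  1.4338  0.      1.1814 -0.1785] F [-0.3138  0.0432 -0.3872] gap 0.9987712159061207
```

>>> drive_tool([
  [0, 2, -2.3, 0, 0, 0, 0],
  [0, 5, -5.8, 0, 0, 0, 0],
  [0, 8, -9.3, 0, 0, 0, 0],
  [0, 11, -12.8, 0, 0, 0, 0],
  [0, 14, -16.3, 0, 0, 0, 0],
  [0, 17, -19.8, 0, 0, 0, 0],
  [0, 20, -23.3, 0, 0, 0, 0],
  [0, 23, -26.8, 0, 0, 0, 0],
  [0, 26, -30.3, 0, 0, 0, 0],
  [0, 29, -33.8, 0, 0, 0, 0],
  [0, 32, -37.3, 0, 0, 0, 0],
  [0, 35, -40.8, 0, 0, 0, 0],
  [0, 38, -44.3, 0, 0, 0, 0],
  [0, 41, -47.8, 0, 0, 0, 0],
  [0, 44, -51.3, 0, 0, 0, 0],
  [0, 47, -54.8, 0, 0, 0, 0],
  [0, 50, -58.3, 0, 0, 0, 0],
  [0, 52.1, -60.8, 0, 0, 0, 0],
  [0, 52.1, -60.8, 0, 0, 0, 0],
  [0, 52.1, -60.8, 0, 0, 0, 0],
], force=30)

```text
t: 2.1
tcp_pos: [0.4952, 0.1615, 0.2308]
tool_rot: [0.985, 0.174, -0.001, 0.0]
force: [-0.0, -0.3, -0.1]
finger_gap: 0.999
```

```bash
python3 -c "
from h import *
plan([.496,.162,.046])"
```

```text
shift cm [ 0.13 -0.02 18.48] turn z 0 | yaw 0.3488 tilt [-0.0015 -0.0006 -1.    ] tcp [0.4952 0.1615 0.2308] t 2.1 q [ 0.1008  0.3893  1.6913 -0.0006  1.0625  1.3231] F [-0.0066 -0.3157 -0.0681] gap 0.9991051248363338
```

>>> drive_tool([
  [0, 0, 0, 2, 0, 0, 0],
  [0, 0.1, 0, 5, 0, 0, 0],
  [0, 0.1, 0, 8, 0, 0, 0],
  [0, 0.1, 0, 11, 0, 0, 0],
  [0, 0.1, 0, 13, 0, 0, 0],
  [0, 0.1, 0, 15, 0, 0, 0],
  [0, 0.1, 0, 17, 0, 0, 0],
  [0, 0.1, 0, 18, 0, 0, 0],
  [0, 0.1, 0, 18.5, 0, 0, 0],
  [0, 0.1, 0, 18.5, 0, 0, 0],
  [0, 0.1, 0, 18.5, 0, 0, 0],
])

```text
t: 3.2
tcp_pos: [0.4972, 0.1612, 0.047]
tool_rot: [0.985, 0.172, 0.001, 0.0]
force: [-0.2, 0.9, -0.9]
finger_gap: 1.002
```

```bash
python3 - <<'E'
from h import *
plan([.496,.162,.046])
im=manip.snapshot("side")[:,:,::-1].copy(); cv2.imwrite("pics/s1.png",crop(im,150,150,130,120,5)[:600])
E
```

```text
shift cm [-0.09 -0.11  0.1 ] turn z 0 | yaw 0.3464 tilt [ 0.0012  0.0001 -1.    ] tcp [0.4972 0.1612 0.047 ] t 3.2 q [ 0.0996  0.6889  1.8277 -0.0001  0.6238  1.324 ] F [-0.1818  0.9083 -0.8758] gap 1.0015135638382764
```

View pics/s1.png

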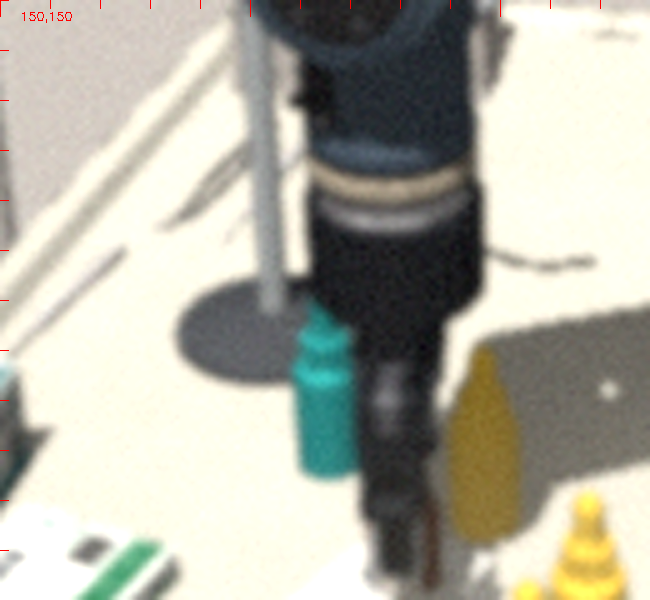

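The gripper straddles the brown bottle (visible at about (430,540) in the crop), and the yellow and turquoise bottles are untouched. Closing now.

>>> drive_tool([
  [60, 0, 0, 0, 0, 0, 0],
  [100, 0, 0, 0, 0, 0, 0],
  [140, 0, 0, 0, 0, 0, 0],
  [200, 0, 0, 0, 0, 0, 0],
  [255, 0, 0, 0, 0, 0, 0],
  [255, 0, 0, 0, 0, 0, 0],
  [255, 0, 0, 0, 0, 0, 0],
  [255, 0, 0, 0, 0, 0, 0],
  [255, 0, 0, 0, 0, 0, 0],
  [255, 0, 0, 0, 0, 0, 0],
], force=30)

```text
t: 4.25
tcp_pos: [0.4969, 0.1617, 0.0466]
tool_rot: [0.985, 0.172, 0.0, -0.0]
force: [-0.8, 1.4, 5.6]
finger_gap: 0.365
```

>>> drive_tool([
  [255, 0, 0, -1, 0, 0, 0],
  [255, 0, 0, -4, 0, 0, 0],
  [255, 0, 0, -8, 0, 0, 0],
  [255, 0, 0, -12, 0, 0, 0],
  [255, -1, 0.5, -15, 0, 0, 0],
  [255, -4, 2, -18, 0, 0, 0.05],
  [255, -7, 3.5, -18.5, 0, 0, 0.1],
  [255, -10, 5, -18.5, 0, 0, 0.15],
  [255, -12.3, 7.2, -18.5, 0, 0, 0.2],
  [255, -13.7, 10.7, -18.5, 0, 0, 0.25],
  [255, -15.1, 14.2, -18.5, 0, 0, 0.3],
  [255, -16.5, 17.7, -18.5, 0, 0, 0.35],
  [255, -17.9, 21.2, -18.5, 0, 0, 0.4],
  [255, -19.2, 24.7, -18.5, 0, 0, 0.45],
  [255, -20.6, 28.2, -18.5, 0, 0, 0.488],
  [255, -22, 31.7, -18.5, 0, 0, 0.488],
  [255, -23.4, 35.2, -18.5, 0, 0, 0.488],
  [255, -24.5, 38.5, -18.5, 0, 0, 0.488],
  [255, -25, 40.6, -18.5, 0, 0, 0.488],
  [255, -25, 40.6, -18.5, 0, 0, 0.488],
])

```text
t: 6.25
tcp_pos: [0.3997, -0.3089, 0.2314]
tool_rot: [0.997, -0.072, 0.001, 0.001]
force: [0.5, 0.2, -1.0]
finger_gap: 0.366
```

>>> drive_tool([
  [255, 0, 0, 0, 0, 0, 0],
  [255, 0, 0, 0, 0, 0, 0],
  [255, 0, 0, 0, 0, 0, 0],
])

```text
t: 6.55
tcp_pos: [0.3993, -0.3038, 0.2313]
tool_rot: [0.998, -0.07, -0.0, -0.0]
force: [-0.1, -0.2, -0.6]
finger_gap: 0.364
```

```bash
python3 - <<'E'
from h import *
plan([.3994,-.3051,.231],-.142)
s=manip.snapshot("side")[:,:,::-1].copy();t=manip.snapshot("top")[:,:,::-1].copy()
o=np.zeros((600,800,3),np.uint8)
o[:,:400]=crop(s,275,80,80,120,5); c=crop(t,320,170,80,80,5);o[:400,400:]=c
cv2.imwrite("pics/s2.png",o);cv2.imwrite("pics/s2raw.png",s)
E
```

```text
shift cm [0.03 0.12 0.03] turn z 0.002 | yaw -0.14 tilt [-0.0008  0.001  -1.    ] tcp [ 0.3993 -0.3038  0.2313] t 6.55 q [-0.8736  0.363   1.7358  0.0001  1.044   0.8372] F [-0.0689 -0.1913 -0.6015] gap 0.36367205455679447
```

View pics/s2.png

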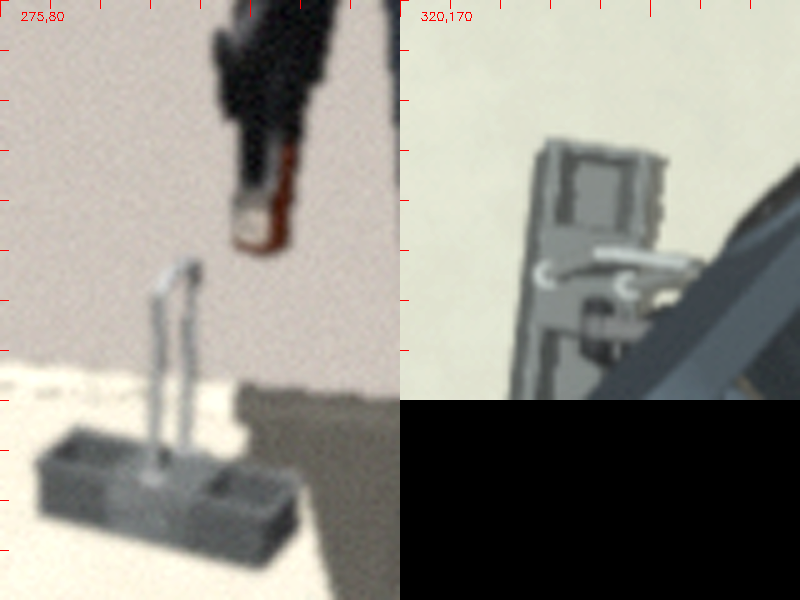

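Side crop shows the bottle upright in the jaws, its bottom edge spanning about x 233–291 at y≈240. I'll check that against the prediction.

```bash
python3 - <<'E'
from h import *
th=np.linspace(0,2*np.pi,73)
for z in (.193,.213):
    P=np.c_[.3993+.0165*np.cos(th),-.3038+.0165*np.sin(th),z+0*th]
    p=(proj("side",P)+.5-[275,80])*5-.5; print(z,p.min(0),p.max(0))
bay=np.array([.4014,-.3054,.04]);print((proj("side",[bay])+.5-[275,80])*5)
# where would the caddy's far/near wall corners be
c,s=np.cos(-.142),np.sin(-.142)
for q in ([-.075,-.029,.04],[-.075,.029,.04],[.075,.029,.04],[-.075,.029,0],[0,.023,.173]):
    w=[.4519+c*q[0]-s*q[1],-.3126+s*q[0]+c*q[1],q[2]];print(q,(proj("side",[w])+.5-[275,80])*5)
E
```

```text
0.193 [233.7643 237.9271] [292.762  259.2868]
0.213 [235.6868 204.771 ] [295.1008 225.5481]
[[245.5549 488.6098]]
[-0.075, -0.029, 0.04] [[301.2446 477.8413]]
[-0.075, 0.029, 0.04] [[265.1498 517.4511]]
[0.075, 0.029, 0.04] [[ 34.1466 463.3183]]
[-0.075, 0.029, 0] [[261.0776 577.5334]]
[0, 0.023, 0.173] [[159.8853 278.213 ]]
```

```bash
python3 - <<'E'
from h import *
t=cv2.imread("pics/top0_raw.png"); s=cv2.imread("pics/s2raw.png")
c,si=np.cos(-.142),np.sin(-.142)
def W(q): return [.4519+c*q[0]-si*q[1],-.3126+si*q[0]+c*q[1],q[2]]
def box(cx,hx,hy,z): return [W([cx+a*hx,b*hy,z]) for a,b in((1,1),(1,-1),(-1,-1),(-1,1))]
def draw(im,n,x0,y0,w,h,k):
    o=cv2.convertScaleAbs(cv2.resize(im[y0:y0+h,x0:x0+w],(w*k,h*k),interpolation=cv2.INTER_CUBIC),alpha=1.6)
    for P,col in ((box(0,.075,.029,.04),(0,0,255)),(box(-.051,.021,.021,.04),(0,255,0)),(box(.051,.021,.021,.04),(0,255,0)),(box(0,.075,.029,0),(255,0,0)),(box(-.051,.021,.021,.004),(255,255,0))):
        p=(proj(n,P)+.5-[x0,y0])*k-.5; cv2.polylines(o,[np.int32(p.round())],True,col,1)
    return o
o=np.hstack([draw(t,"top",335,190,50,75,8),draw(s,"side",275,135,57,86,7)[:600]])
cv2.imwrite("pics/ov.png",o)
E
```

```text
(no output)
```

View pics/ov.png

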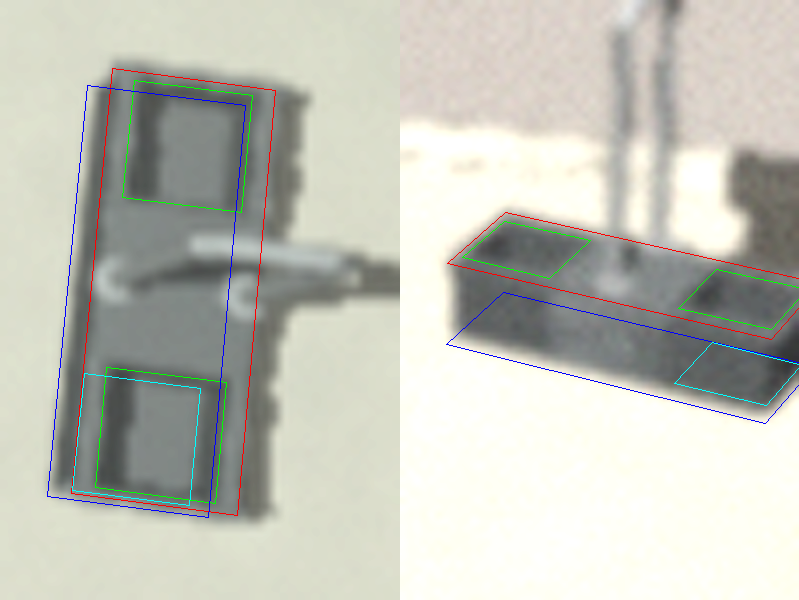

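Overlay: the model sits about 2–3 mm too far to +y, in both views. I'm correcting the caddy to (0.4525, -0.315) and going down in stages.

>>> drive_tool([
  [255, 0.2, 0.4, 1, 0, 0, 0],
  [255, 0.2, 0.4, 3, 0, 0, 0],
  [255, 0.2, 0.4, 6, 0, 0, 0],
  [255, 0.2, 0.4, 9, 0, 0, 0],
  [255, 0.2, 0.4, 11, 0, 0, 0],
  [255, 0.2, 0.4, 12.5, 0, 0, 0],
  [255, 0.2, 0.4, 13, 0, 0, 0],
  [255, 0.2, 0.4, 13, 0, 0, 0],
  [255, 0.2, 0.4, 13, 0, 0, 0],
])

```text
t: 7.55
tcp_pos: [0.4014, -0.3099, 0.1016]
tool_rot: [0.998, -0.07, 0.0, 0.0]
force: [0.3, 0.0, -0.1]
finger_gap: 0.368
```

```bash
python3 - <<'E'
from h import *
plan([.4005,-.3077,.0435],-.142)
s=manip.snapshot("side")[:,:,::-1].copy()
cv2.imwrite("pics/s3.png",crop(s,270,100,80,100,6))
E
```

```text
shift cm [-0.13 -0.21  5.81] turn z 0.001 | yaw -0.141 tilt [ 0.0006 -0.0008 -1.    ] tcp [ 0.4014 -0.3099  0.1016] t 7.55 q [-0.8782  0.5762  1.8408 -0.      0.7236  0.8336] F [ 0.2986  0.0229 -0.0531] gap 0.36833609312133203
```

View pics/s3.png

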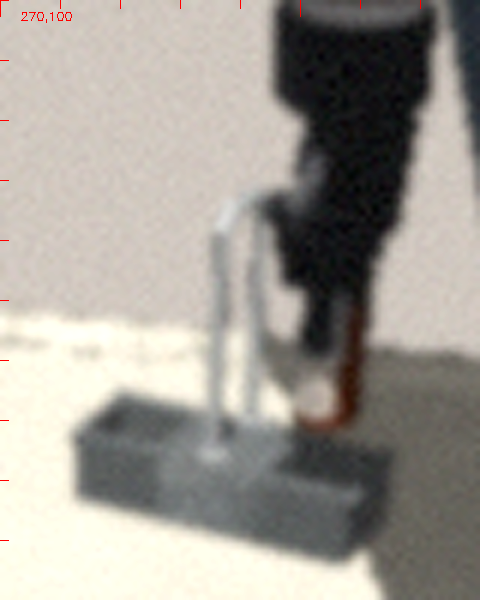

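The bottle bottom at (325,418) lines up with the bay opening, centre about (328,466). Lowering into the bay.

>>> drive_tool([
  [255, -0.1, -0.1, 1, 0, 0, 0],
  [255, -0.1, -0.1, 2, 0, 0, 0],
  [255, -0.1, -0.1, 3, 0, 0, 0],
  [255, -0.1, -0.1, 4, 0, 0, 0],
  [255, -0.1, -0.1, 4.8, 0, 0, 0],
  [255, -0.1, -0.1, 5.4, 0, 0, 0],
  [255, -0.1, -0.1, 5.7, 0, 0, 0],
  [255, -0.1, -0.1, 5.7, 0, 0, 0],
  [255, -0.1, -0.1, 5.7, 0, 0, 0],
])

```text
t: 8.5
tcp_pos: [0.4003, -0.3086, 0.0444]
tool_rot: [0.998, -0.071, 0.0, 0.0]
force: [0.2, -0.1, -0.7]
finger_gap: 0.366
```

>>> drive_tool([
  [255, 0, 0, 0.1, 0, 0, 0],
  [140, 0, 0, 0.1, 0, 0, 0],
  [110, 0, 0, 0.1, 0, 0, 0],
  [60, 0, 0, 0.1, 0, 0, 0],
  [0, 0, 0, 0.1, 0, 0, 0],
  [0, 0, 0, 0.1, 0, 0, 0],
  [0, 0, 0, 0.1, 0, 0, 0],
  [0, 0, 0, 0.1, 0, 0, 0],
  [0, 0, 0, 0.1, 0, 0, 0],
  [0, 0, 0, -1, 0, 0, 0],
  [0, 0, 0, -4, 0, 0, 0],
  [0, 0, 0, -8, 0, 0, 0],
  [0, 0, 0, -12, 0, 0, 0],
  [0, 0, 0, -15, 0, 0, 0],
  [0, 0, 0, -17, 0, 0, 0],
  [0, 0, 0, -18, 0, 0, 0],
  [0, 0, 0, -18, 0, 0, 0],
  [0, 0, 0, -18, 0, 0, 0],
])

```text
t: 10.3
tcp_pos: [0.3997, -0.3079, 0.2237]
tool_rot: [0.998, -0.071, -0.0, -0.001]
force: [-0.1, -0.9, -0.3]
finger_gap: 1.0
```

```bash
python3 - <<'E'
from h import *
plan([.4525,-.315,.126],-.142)
s=manip.snapshot("side")[:,:,::-1].copy();t=manip.snapshot("top")[:,:,::-1].copy()
o=np.zeros((600,800,3),np.uint8)
o[:,:400]=crop(s,275,80,80,120,5); c=crop(t,320,170,80,100,5);o[:500,400:]=c
cv2.imwrite("pics/s4.png",o)
E
```

```text
shift cm [ 5.34 -0.03  9.77] turn z 0.001 | yaw -0.1412 tilt [-0.0009  0.0011 -1.    ] tcp [ 0.3997 -0.3079  0.2237] t 10.3 q [-0.8782  0.3772  1.7378 -0.      1.028   0.8338] F [-0.1197 -0.8979 -0.3409] gap 0.9998810138159214
```

View pics/s4.png

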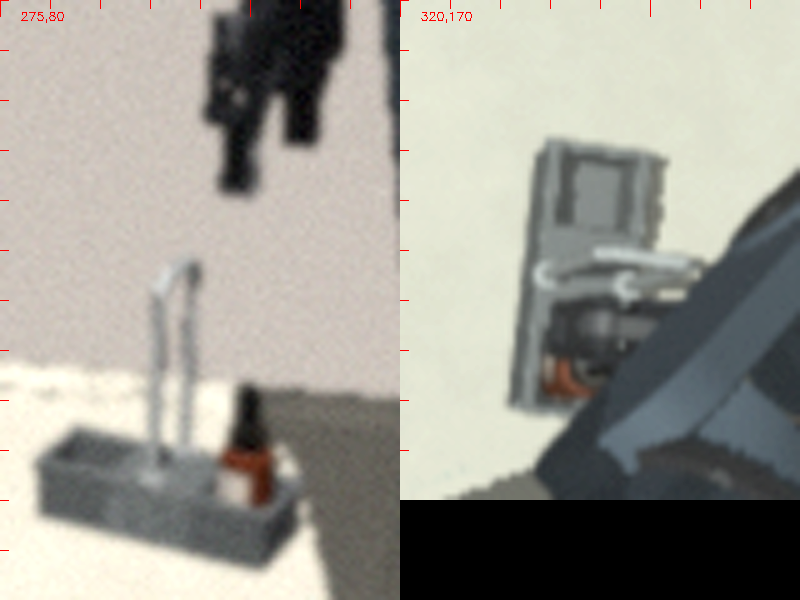

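Bottle stands upright in the -x bay (side crop, (247,440)), caddy unmoved. Now to the handle.

>>> drive_tool([
  [0, 1, 0, 0, 0, 0, 0],
  [0, 3, 0, 0, 0, 0, 0],
  [0, 5, 0, 0, 0, 0, 0],
  [0, 5.3, 0, 1, 0, 0, 0],
  [0, 5.3, 0, 3, 0, 0, 0],
  [0, 5.3, 0, 5, 0, 0, 0],
  [0, 5.3, 0, 7, 0, 0, 0],
  [0, 5.3, 0, 9, 0, 0, 0],
  [0, 5.3, 0, 9.8, 0, 0, 0],
  [0, 5.3, 0, 9.8, 0, 0, 0],
  [0, 5.3, 0, 9.8, 0, 0, 0],
])

```text
t: 11.5
tcp_pos: [0.4527, -0.316, 0.1263]
tool_rot: [0.998, -0.071, -0.0, -0.0]
force: [-0.5, 0.4, 0.6]
finger_gap: 1.002
```

```bash
python3 - <<'E'
from h import *
plan([.4525,-.315,.126],-.142)
s=manip.snapshot("side")[:,:,::-1].copy()
cv2.imwrite("pics/s5.png",crop(s,265,80,90,110,5))
E
```

```text
shift cm [-0.03 -0.1   0.03] turn z 0.001 | yaw -0.1413 tilt [-0.0001  0.0001 -1.    ] tcp [ 0.4527 -0.316   0.1263] t 11.5 q [-0.8119  0.5777  1.7117 -0.      0.8523  0.9002] F [-0.5423  0.4047  0.6371] gap 1.0021806453258846
```

View pics/s5.png

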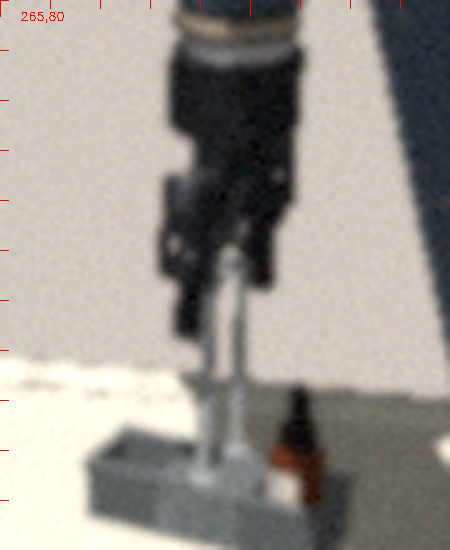

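Fingers straddle the handle (tips at (190,335) and (258,285), bar between). Closing.

>>> drive_tool([
  [30, 0, 0, 0, 0, 0, 0],
  [60, 0, 0, 0, 0, 0, 0],
  [80, 0, 0, 0, 0, 0, 0],
  [100, 0, 0, 0, 0, 0, 0],
  [140, 0, 0, 0, 0, 0, 0],
  [255, 0, 0, 0, 0, 0, 0],
  [255, 0, 0, 0, 0, 0, 0],
  [255, 0, 0, 0, 0, 0, 0],
  [255, 0, 0, 0, 0, 0, 0],
  [255, 0, 0, 0, 0, 0, 0],
], force=70)

```text
t: 12.55
tcp_pos: [0.4529, -0.3157, 0.1272]
tool_rot: [0.998, -0.071, 0.0, 0.0]
force: [-1.3, 1.2, 4.9]
finger_gap: 0.613
```

>>> drive_tool([
  [255, 0, 0, -0.3, 0, 0, 0],
  [255, 0, 0, -1, 0, 0, 0],
  [255, 0, 0, -2, 0, 0, 0],
  [255, 0, 0, -4, 0, 0, 0],
  [255, 0, 0, -6, 0, 0, 0],
  [255, 0, 0, -8, 0, 0, 0],
  [255, 0, 0, -10, 0, 0, 0],
  [255, 0, 0, -11, 0, 0, 0],
  [255, 0, 0, -11.5, 0, 0, 0],
  [255, 0, 0, -12, 0, 0, 0],
  [255, 0, 0, -12, 0, 0, 0],
  [255, 0, 0, -12, 0, 0, 0],
  [255, 0, 0, -12, 0, 0, 0],
])

```text
t: 13.85
tcp_pos: [0.4523, -0.3155, 0.2455]
tool_rot: [0.998, -0.071, -0.001, -0.001]
force: [0.3, -0.5, -4.9]
finger_gap: 0.609
```

```bash
python3 - <<'E'
from h import *
plan([.470,-.053,.246],.07)
s=manip.snapshot("side")[:,:,::-1].copy()
cv2.imwrite("pics/s6.png",crop(s,265,60,90,110,5))
E
```

```text
shift cm [ -1.94 -26.24  -0.02] turn z -0.211 | yaw -0.1412 tilt [-0.0013  0.0013 -1.    ] tcp [ 0.4523 -0.3155  0.2455] t 13.85 q [-0.8118  0.4122  1.6009 -0.      1.1303  0.9002] F [ 0.2885 -0.5165 -4.8885] gap 0.6091902583345018
```

View pics/s6.png

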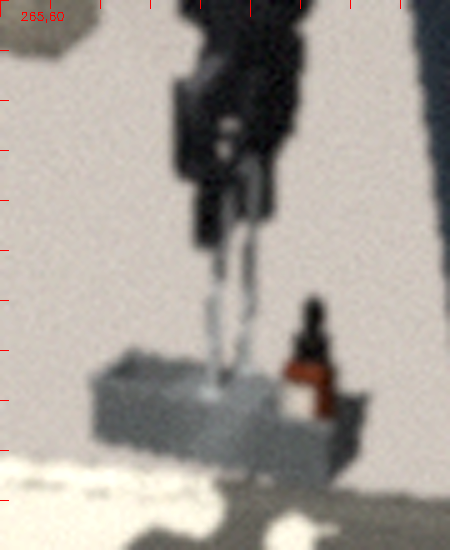

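Caddy is lifted level with the bottle inside. Moving to 75 mm in front of the bend, turning to the stand's yaw.

>>> drive_tool([
  [255, 0, -0.5, 0, 0, 0, 0],
  [255, -0.1, -1.5, 0, 0, 0, -0.01],
  [255, -0.2, -3.2, 0, 0, 0, -0.03],
  [255, -0.3, -5.3, 0, 0, 0, -0.045],
  [255, -0.4, -7.5, 0, 0, 0, -0.06],
  [255, -0.5, -9.8, 0, 0, 0, -0.08],
  [255, -0.7, -12.2, 0, 0, 0, -0.1],
  [255, -0.8, -14.6, 0, 0, 0, -0.12],
  [255, -0.9, -17, 0, 0, 0, -0.14],
  [255, -1, -19.3, 0, 0, 0, -0.16],
  [255, -1.1, -21.4, 0, 0, 0, -0.175],
  [255, -1.3, -23.3, 0, 0, 0, -0.19],
  [255, -1.4, -24.8, 0, 0, 0, -0.2],
  [255, -1.4, -25.8, 0, 0, 0, -0.21],
  [255, -1.4, -26.4, 0, 0, 0, -0.211],
  [255, -1.4, -26.4, 0, 0, 0, -0.211],
  [255, -1.4, -26.4, 0, 0, 0, -0.211],
  [255, -1.4, -26.4, 0, 0, 0, -0.211],
])

```text
t: 15.7
tcp_pos: [0.476, -0.0532, 0.2463]
tool_rot: [0.999, 0.035, 0.0, 0.0]
force: [0.2, -0.4, -4.1]
finger_gap: 0.614
```

```bash
python3 - <<'E'
from h import *
plan([.5497,-.0475,.246],.07)
s=manip.snapshot("side")[:,:,::-1].copy();t=manip.snapshot("top")[:,:,::-1].copy()
o=np.zeros((600,800,3),np.uint8)
o[:,:450]=crop(s,185,60,90,120,5); c=crop(t,225,110,70,100,5);o[:500,450:]=c
cv2.imwrite("pics/s7.png",o)
E
```

```text
shift cm [ 7.39 -0.06  0.03] turn z -0.001 | yaw 0.0691 tilt [ 0.0001 -0.0003 -1.    ] tcp [ 0.476  -0.0532  0.2463] t 15.7 q [-0.3449  0.311   1.7704 -0.0003  1.06    1.1569] F [ 0.1781 -0.4372 -4.1009] gap 0.6144796995324923
```

View pics/s7.png

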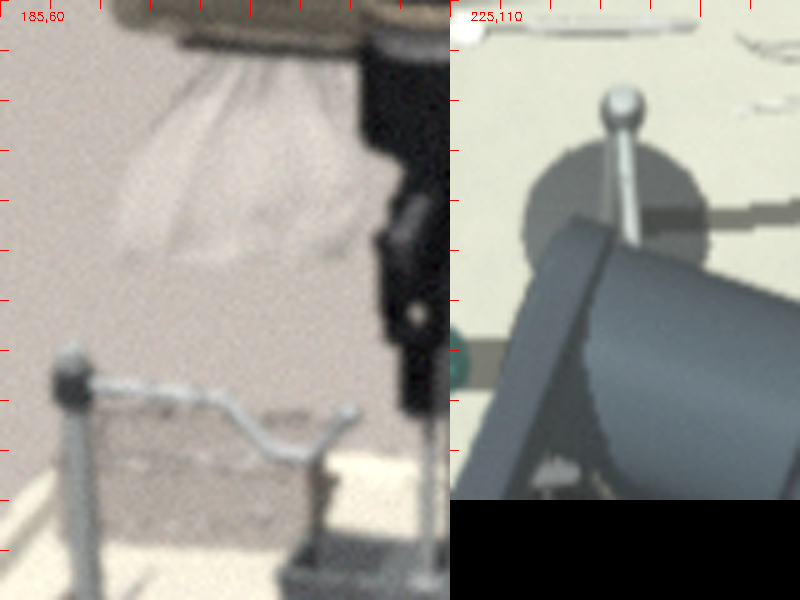

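Side crop: the bar is held in front of the tip (350,410), clear above it; bend at about (290,455). That is my last view. From here I use numbers only. Moving in over the bend at height, then lowering most of the way.

>>> drive_tool([
  [255, 0.4, 0, 0, 0, 0, 0],
  [255, 1.2, 0, 0, 0, 0, 0],
  [255, 2.4, 0, 0, 0, 0, 0],
  [255, 3.8, 0, 0, 0, 0, 0],
  [255, 5.2, 0, 0, 0, 0, 0],
  [255, 6.3, 0, 0, 0, 0, 0],
  [255, 7.1, 0, 0, 0, 0, 0],
  [255, 7.4, 0, 0, 0, 0, 0],
  [255, 7.4, 0, 0, 0, 0, 0],
  [255, 7.4, 0, 0.5, 0, 0, 0],
  [255, 7.4, 0, 1.5, 0, 0, 0],
  [255, 7.4, 0, 2.5, 0, 0, 0],
  [255, 7.4, 0, 3.5, 0, 0, 0],
  [255, 7.4, 0, 4.5, 0, 0, 0],
  [255, 7.4, 0, 5.3, 0, 0, 0],
  [255, 7.4, 0, 5.9, 0, 0, 0],
  [255, 7.4, 0, 6.2, 0, 0, 0],
  [255, 7.4, 0, 6.2, 0, 0, 0],
  [255, 7.4, 0, 6.2, 0, 0, 0],
])

```text
t: 17.7
tcp_pos: [0.5501, -0.0475, 0.1846]
tool_rot: [0.999, 0.035, 0.0, 0.0]
force: [-0.5, -0.5, -4.0]
finger_gap: 0.611
```

>>> drive_tool([
  [255, 0, 0, 0.1, 0, 0, 0],
  [255, 0, 0, 0.2, 0, 0, 0],
  [255, 0, 0, 0.3, 0, 0, 0],
  [255, 0, 0, 0.3, 0, 0, 0],
  [255, 0, 0, 0.3, 0, 0, 0],
])

```text
t: 18.2
tcp_pos: [0.5497, -0.0474, 0.1813]
tool_rot: [0.999, 0.035, -0.0, -0.0]
force: [0.5, 0.3, -4.5]
finger_gap: 0.607
```

>>> drive_tool([
  [255, 0, 0, 0.1, 0, 0, 0],
  [255, 0, 0, 0.2, 0, 0, 0],
  [255, 0, 0, 0.3, 0, 0, 0],
  [255, 0, 0, 0.3, 0, 0, 0],
])

```text
t: 18.6
tcp_pos: [0.5496, -0.0474, 0.1781]
tool_rot: [0.999, 0.035, -0.0, -0.0]
force: [-0.3, 0.2, -3.5]
finger_gap: 0.612
```

>>> drive_tool([
  [255, 0, 0, 0.1, 0, 0, 0],
  [255, 0, 0, 0.1, 0, 0, 0],
  [255, 0, 0, 0.1, 0, 0, 0],
])

```text
t: 18.9
tcp_pos: [0.5498, -0.0474, 0.1773]
tool_rot: [0.999, 0.035, 0.0, 0.0]
force: [0.2, -0.1, -3.9]
finger_gap: 0.614
```

>>> drive_tool([
  [255, 0, 0, 0.1, 0, 0, 0],
  [255, 0, 0, 0.1, 0, 0, 0],
  [255, 0, 0, 0.1, 0, 0, 0],
])

```text
t: 19.2
tcp_pos: [0.5499, -0.0475, 0.1766]
tool_rot: [0.999, 0.035, 0.0, 0.0]
force: [0.1, 0.3, -0.9]
finger_gap: 0.612
```

>>> drive_tool([
  [255, 0, 0, 0.1, 0, 0, 0],
  [255, 0, 0, 0.1, 0, 0, 0],
  [255, 0, 0, 0.1, 0, 0, 0],
])

```text
t: 19.5
tcp_pos: [0.55, -0.0475, 0.1763]
tool_rot: [0.999, 0.035, 0.001, 0.0]
force: [-2.1, -0.7, 5.0]
finger_gap: 0.611
```

Contact came at the predicted height (TCP 0.1766) and the weight moved onto the hook. Releasing gently.

>>> drive_tool([
  [255, 0, 0, -0.05, 0, 0, 0],
  [255, 0, 0, -0.1, 0, 0, 0],
  [255, 0, 0, -0.1, 0, 0, 0],
  [95, 0, 0, -0.1, 0, 0, 0],
  [85, 0, 0, -0.1, 0, 0, 0],
  [70, 0, 0, -0.1, 0, 0, 0],
  [50, 0, 0, -0.1, 0, 0, 0],
  [25, 0, 0, -0.1, 0, 0, 0],
  [0, 0, 0, -0.1, 0, 0, 0],
  [0, 0, 0, -0.1, 0, 0, 0],
  [0, 0, 0, -0.1, 0, 0, 0],
  [0, 0, 0, -0.1, 0, 0, 0],
  [0, 0, 0, -0.1, 0, 0, 0],
  [0, 0, 0, -0.1, 0, 0, 0],
], force=20)

```text
t: 20.9
tcp_pos: [0.5498, -0.0474, 0.1764]
tool_rot: [0.999, 0.035, 0.0, 0.0]
force: [-0.7, -0.2, 0.3]
finger_gap: 0.999
```

```bash
python3 - <<'E'
from h import *
plan([.55,-.0475,.177])
for i in range(5):
    s=manip.snapshot("side")[:,:,::-1].copy();cv2.imwrite(f"pics/r{i}.png",s)
a=cv2.imread("pics/r0.png");b=cv2.imread("pics/r4.png")
hsv=cv2.cvtColor(b,cv2.COLOR_BGR2HSV)
m=((hsv[...,0]<12)|(hsv[...,0]>172))&(hsv[...,1]>130)&(hsv[...,2]>50)
y,x=np.nonzero(m);k=(x>200)&(x<300)&(y>120)&(y<260)
print("brown px",k.sum(),np.median(x[k]),np.median(y[k]))
print("pred bottle body mid",proj("side",[[.55-.051,-.0475-.0036,.054+.04]]),"pred bottom",proj("side",[[.55-.051,-.051,.054],[.55-.051,-.051,.124]]))
E
```

```text
shift cm [ 0.02  0.01 -0.06] turn z 0 | yaw 0.0698 tilt [ 0.0001 -0.     -1.    ] tcp [ 0.5498 -0.0474  0.1764] t 20.9 q [-0.2885  0.5023  1.673   0.      0.9661  1.2124] F [-0.6803 -0.1734  0.3247] gap 0.9992503052629329
brown px 42 258.0 192.0
pred bottle body mid [[263.0487 194.9681]] pred bottom [[263.0809 208.4764]
 [262.9998 184.5941]]
```

>>> drive_tool([
  [0, 0, 0, -0.4, 0, 0, 0],
  [0, 0, 0, -1, 0, 0, 0],
  [0, 0, 0, -2, 0, 0, 0],
  [0, 0, 0, -3.5, 0, 0, 0],
  [0, 0, 0, -5, 0, 0, 0],
  [0, 0, 0, -7, 0, 0, 0],
  [0, 0, 0, -9, 0, 0, 0],
  [0, 0, 0, -11, 0, 0, 0],
  [0, 0, 0, -13, 0, 0, 0],
  [0, 0, 0, -14, 0, 0, 0],
  [0, -2, 0, -14, 0, 0, 0],
  [0, -5, 0, -14, 0, 0, 0],
  [0, -8, 0, -14, 0, 0, 0],
  [0, -11, 0, -14, 0, 0, 0],
  [0, -13, 0, -14, 0, 0, 0],
  [0, -14, 0, -14, 0, 0, 0],
  [0, -14, 0, -14, 0, 0, 0],
  [0, -14, 0, -14, 0, 0, 0],
  [0, -14, 0, -14, 0, 0, 0],
  [0, -14, 0, -14, 0, 0, 0],
])

```text
t: 23.15
tcp_pos: [0.411, -0.0573, 0.3163]
tool_rot: [0.999, 0.035, 0.0, 0.0]
force: [0.4, -0.7, -0.3]
finger_gap: 1.0
```

>>> drive_tool([
  [0, 0, 0, 0, 0, 0, 0],
  [0, 0, 0, 0, 0, 0, 0],
  [0, 0, 0, 0, 0, 0, 0],
  [0, 0, 0, 0, 0, 0, 0],
  [0, 0, 0, 0, 0, 0, 0],
  [0, 0, 0, 0, 0, 0, 0],
  [0, 0, 0, 0, 0, 0, 0],
  [0, 0, 0, 0, 0, 0, 0],
  [0, 0, 0, 0, 0, 0, 0],
  [0, 0, 0, 0, 0, 0, 0],
  [0, 0, 0, 0, 0, 0, 0],
  [0, 0, 0, 0, 0, 0, 0],
  [0, 0, 0, 0, 0, 0, 0],
  [0, 0, 0, 0, 0, 0, 0],
  [0, 0, 0, 0, 0, 0, 0],
  [0, 0, 0, 0, 0, 0, 0],
  [0, 0, 0, 0, 0, 0, 0],
  [0, 0, 0, 0, 0, 0, 0],
  [0, 0, 0, 0, 0, 0, 0],
  [0, 0, 0, 0, 0, 0, 0],
])

```text
t: 25.15
tcp_pos: [0.4101, -0.0572, 0.3163]
tool_rot: [0.999, 0.035, 0.0, -0.0]
force: [-0.1, -0.3, -0.2]
finger_gap: 1.002
```

```bash
python3 - <<'E'
from h import *
plan([.41,-.057,.316])
F=[]
for i in range(16):
    b=manip.snapshot("side")[:,:,::-1].copy()
    hsv=cv2.cvtColor(b,cv2.COLOR_BGR2HSV)
    m=((hsv[...,0]<12)|(hsv[...,0]>172))&(hsv[...,1]>110)&(hsv[...,2]>40)
    y,x=np.nonzero(m);k=(x>230)&(x<300)&(y>150)&(y<240)
    F.append((k.sum(),x[k].mean(),y[k].mean()))
print(np.array(F)[::3])
cv2.imwrite("pics/end.png",b)
# caddy: grey dark region where picture differs from start, vs predicted silhouette
a=cv2.imread("pics/side0_raw.png");d=cv2.absdiff(cv2.GaussianBlur(a,(3,3),0),cv2.GaussianBlur(b,(3,3),0)).max(2)>35
c,s=np.cos(.07),np.sin(.07)
def W(q):return [.55+c*q[0]-s*q[1],-.0475+s*q[0]+c*q[1],.05+q[2]]
P=proj("side",[W([i*.075,j*.029,z]) for i in(-1,1) for j in(-1,1) for z in(0,.04)])
h=np.zeros(d.shape,np.uint8);cv2.fillConvexPoly(h,cv2.convexHull(np.int32(P.round())),1)
print("pred corners",P.round(0).tolist());print("changed inside silhouette",d[h>0].mean())
r=cv2.dilate(h,np.ones((9,9)))-cv2.dilate(h,np.ones((5,5)));print("changed in ring just outside",d[r>0].mean())
for n,uv in(("timer",(242,248)),("gauze",(160,267)),("dish",(205,287))):
    u,v=uv;print(n,"changed",d[v-15:v+15,u-20:u+20].mean())
E
```

```text
shift cm [-0.01 -0.02  0.03] turn z 0 | yaw 0.0698 tilt [ 0.  0. -1.] tcp [ 0.4101 -0.0572  0.3163] t 25.15 q [-0.4099  0.1235  1.807   0.      1.211   1.0911] F [-0.0544 -0.3092 -0.165 ] gap 1.0019124572265674
[[ 59.     260.5085 192.4746]
 [ 58.     260.8276 192.6379]
 [ 55.     260.5455 192.7273]
 [ 59.     260.661  192.4407]
 [ 59.     260.5254 192.7797]
 [ 62.     260.8226 192.6613]]
pred corners [[275.0, 206.0], [275.0, 192.0], [269.0, 217.0], [269.0, 203.0], [222.0, 198.0], [221.0, 185.0], [214.0, 208.0], [213.0, 195.0]]
changed inside silhouette 0.875893437296946
changed in ring just outside 0.4351851851851852
timer changed 0.2866666666666667
gauze changed 0.0
dish changed 0.0
```

```bash
python3 - <<'E'
from h import *
a=cv2.imread("pics/side0_raw.png");b=cv2.imread("pics/end.png")
for n,(u,v) in {"timer":(305,246),"gauze":(160,267),"dish":(205,287)}.items():
    t=a[v-14:v+14,u-20:u+20];w=b[v-26:v+26,u-32:u+32]
    r=cv2.matchTemplate(w,t,cv2.TM_CCOEFF_NORMED);_,m,_,l=cv2.minMaxLoc(r);print(n,m,np.array(l)-[12,12])
manip.sign_off()
E
```

```text
timer 0.9826571941375732 [0 0]
gauze 0.9972034692764282 [0 0]
dish 0.9961580038070679 [0 0]
the job is handed in; nothing more can be done
```

The brown dropper bottle now stands in the caddy's -x bay, and the loaded caddy hangs by its handle in the bend of the hook. I handed the job in at about 26 s of the 72 s; the hand-in gives no verdict.

- **Bottle:** I placed it in the bay and let go while the caddy stood on the trolley. A picture after the release showed it upright in the bay with the caddy unmoved.
- **Hanging:** When I lowered the caddy, contact came at TCP z = 0.1766 m, close to the 0.177 m I had worked out. The wrist force then swung from about -4 N to +5 N as the weight went onto the hook, and fell to about zero once the fingers opened.
- **Last checks:** Over 0.8 s the bottle stayed still in the side picture to within 0.4 px, about 3 px from where I predicted it. The caddy filled 88% of its predicted outline. The timer, gauze packet and dish matched their starting images with no shift, and the gripper stood clear, reading about zero force.
- **Flagged or unconfirmed:** A first timer check showed a 29% change, but I had aimed it at the wrong pixels; the check at the right place showed no shift. The ring just outside the caddy's outline also showed changes (44%), probably shadows and the bottle. All 12 picture views were used by then, so the final hang was checked by numbers only. I did not measure the caddy's tilt; the bottle's off-centre weight should tilt it by about 3–4°.

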